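Tip a rinsed tray over onto the drying mat

ROBOT

A 6-joint arm with a two-finger parallel gripper is mounted at the origin on the work surface. World frame = base frame: x ahead of the robot, y to its left, z up, the work surface at z = 0. Lengths are in m, angles in rad, forces in N, time in s.
With the tool pointing down it reaches from about 0.15 to 0.775 m from the base axis. Payload 6.1 kg.
Tool frame: the origin (TCP) lies midway between the tips of the shut fingers; the grasp point (between the pads) lies bot.grip_depth behind it (bot.grip_depth is the distance from the TCP to the grasp point, in m); z points along the fingers, y is the line along which they close (so a half turn about z gives the same grasp; the last joint's range is limited). The gripper opens to 85 mm and grips with 20 to 120 N. Pads are 22 mm wide; open, the fingers measure 114 mm over their backs; the gripper's body (76 mm by 85 mm) begins 54 mm behind the grasp point. The pads swing forward as they close: fully open they stand 13 mm farther back than shut.
Start: joints at [1.258, 0.126, -0.04, 1.405, 0, 1.571], TCP at [0.162, 0.5, 0.21] pointing down, gripper open.
Joint ranges: [-2.72, 2.72], [-0.95, 1.95], [-1.27, 1.35], [-1.78, 2.02], [-1.46, 1.47], [-3.14, 3.14]. Speed limits (rad/s): [2.39, 2.39, 3.01, 3.14, 3.14, 3.14].

INTERFACE

Orientations are given as a unit quaternion [w, x, y, z].
In Python, from station import bot gives the robot as it stands.
- The arm moves only by the tool servo_tool, never from a script. Its argument "deltas" is a list of rows, each a list of 5 numbers: the gripper command: -1 is fully open, 1 is shut, values between are in proportion, then the shift along the tool's x, y, z in cm, then the turn about the tool's z in rad. In form: [[fingers, dx, dy, dz, roll], ...]. A call has 1 to 20 rows; each row shifts and turns the commanded pose from where the row before left it, along the tool's axes as they then stand; what a row does not reach is not made up. A row lasts 1/8 s, in which the tool goes at most 62.5 mm and 10.7 degrees, less where a joint would pass 70% of its speed; a pose out of reach is approached as far as the arm can. A call is refused whole if a number of a shift passes 6.25 or a number of a turn 0.188, either way. A call with a gripper value outside its range is refused whole. The fingers move at their own pace and stop on an object; the grip force is fixed at half the most. Time passes only in rows, so rows that do not move let the fingers close. It gives the time, the measured TCP pose, the force, the opening and the grip force at its end, in the units of the state.
- bot.read_state(): the state, without advancing time (a new reading comes with each control period).
- bot.camera(name): name is "scene" or "top" or "wrist"; returns a dict with "frame" (480x640x3 uint8, red, green, blue), "z_map" (480x640 float32, m along the optical axis (not along the pixel's ray), 0 where there is no reading), "fx", "fy", "cx", "cy" (pixels), "k1" (the pictures are not rectified: a ray, as slopes to the right and down, at radius r is drawn at 1 + k1 r^2 times it, then the intrinsics apply), "extrinsics" (4x4, takes a point from camera to world coordinates); the wrist camera has in their place "tool_from_camera" (4x4, takes a point from camera to tool coordinates, whose origin is the TCP and whose axes are the flange's). Camera axes: x right, y up, looking along -z (the intrinsics and any distortion apply to the point x, -y, -z); pixel columns grow to the right and rows downward; lengths in m; the calibration is good to about 2 mm. A picture is of the moment at which its call begins: read the wrist's pose just before it.
- bot.job_done(): hands the job in; it is judged then, once.
Trained networks look in a picture, given as the dict that the camera call returned (one of the last four; its "shot" number tells which), for a name from the list of things; names that differ only in an ending like _2 or _b are one class to them, and where a whole thing is asked for, a point or a joint stands for the part that bears it (a point fixed in the world has none). Each returns a list of dicts, best first, with "conf" (0 to 1); they miss things now and then, are a little off and sometimes report something else, mostly with a low value. They report only what shows in the picture. A call takes as long as a camera call. They do not tell look-alikes from the thing itself.
- bot.spot_in(thing, picture): "box" ([left, top, right, bottom] in pixels, round what is visible of it).
- bot.outline_of(thing, picture): "mask" (480x640 bool, what is visible of it) and "box" ([left, top, right, bottom] in pixels, round what is visible of it).
- bot.spot_point(thing, picture): "point" ([column, row] in pixels: a listed point, or the origin of a listed thing).
The state is a dict: "clock": time; "q": joint angles; "joint_vel": joint speeds; "joint_efforts": joint torques, N m; "eef_pos": TCP position; "ee_rot": TCP orientation; "contact_force": force on the tool from outside, world axes, zero at the start; "torque": the same for the moment, N m; "opening": finger opening in m; "grip_force": force on a finger pad.
Only numpy, scipy, OpenCV 4.12 (cv2) and the standard library are available. Lean on these libraries where they do the work, as an engineer would, in place of code of your own. Each camera call takes 0.05 s, during which the arm holds its last target. There are 200 camera calls.

TASK

Turn the rinsed steel tray that stands open side up on the bench upside down onto the drying mat, without gripping it or picking it up: push it flat across the bench until its long side is up against the mat's front edge, then tip it up against that edge with the fingertips and on over, so that it ends lying flat, open side down, wholly on the mat. Do not disturb anything else.

Things in the scene. Friction and masses are not known exactly. Their poses are not given: they have to be found in the camera images.
- tray: the tray to turn over: shallow stainless tray standing open side up on the bench before the mat, about 0.14 kg. Body 100 mm (x) by 140 mm (y), 18 mm tall, walls and floor 2 mm, with an out-turned rim round the top. Origin: centre of its underside; x along the short sides, at the start towards the mat, within 20 degrees of square to its edge; z out of the open side (down once turned over)
- tray_centre (a point): centre of the tray, half-way up (9 mm above its underside)
- tray_far_foot (a point): foot of the tray's long wall that faces the mat, middle (tray x = +50 mm, on its underside)
- tray_far_rim (a point): outer top edge of the long rim on the mat's side, middle (tray x = +56 mm, z = 18 mm)
- tray_near_rim (a point): outer top edge of the long rim on the robot's side, middle (tray x = -56 mm, z = 18 mm). The rim sticks out 6 mm beyond the walls on all four sides (112 x 152 mm over the rim) and is 2.5 mm thick, so its underside is 15.5 mm above the bench and a fingertip fits beneath
- tray_corner_a (a point): outer top corner of the tray's rim at tray x = +56 mm, y = +76 mm, z = 18 mm
- tray_corner_b (a point): outer top corner of the tray's rim at tray x = +56 mm, y = -76 mm, z = 18 mm
- tray_corner_c (a point): outer top corner of the tray's rim at tray x = -56 mm, y = +76 mm, z = 18 mm
- tray_corner_d (a point): outer top corner of the tray's rim at tray x = -56 mm, y = -76 mm, z = 18 mm
- mat: ribbed dark silicone drying mat fixed on the bench, 10 mm thick with a square edge; the tray goes on its free middle, between another tray and a beaker. Origin: middle of the foot of its front (robot-side) long edge, on the bench; x level from the front edge to the back, y along the front edge; the mat covers x 0 to 200 mm, y -240 to 240 mm
- drained_tray: a second, identical tray that is already lying upside down on the mat to drain; 152 x 112 x 18 mm; origin: centre of its underside, z up
- beaker: inverted glass beaker draining on the mat, 72 mm across, 92 mm tall; origin: centre of its underside
- wash_bottle: white plastic wash bottle with a bent spout, 62 mm across, 178 mm tall, on the bench; origin: centre of its underside
- reagent_bottle: amber glass bottle with a black cap, 52 mm across, 105 mm tall, on the bench; origin: centre of its underside
- staining_jar: square glass slide jar with a white lid, 58 x 58 x 106 mm, on the bench; origin: centre of its underside
- forceps: steel forceps lying flat on the bench, 120 x 9 x 5 mm; origin: centre of the underside, x along its length
- slide_case: closed wooden slide case, 98 x 165 x 34 mm, on the bench; origin: centre of its underside
Mind the look-alikes: they are no part of the job. What is shaped like the tray but pink is not meant.

How it is judged:
By the outcome, as a careful person would: the job done as asked, in the order asked, and still so for the second after the job is handed in, with the robot touching nothing.
It also fails if it takes over 43 s, if anything falls off the work surface, if the arm or the gripper's body presses on something with over 40 N, if the wrist force passes 120 N, or if a joint passes its speed limit or range.

## Working session

There is one attempt and no reset: what is moved stays moved. The work goes in short steps, Python scripts to look and compute and a tool call to move; the robot and the scene stay as the last step left them, time stands still between calls to the robot, and variables do not carry over. Pictures are saved under pics/ and viewed, at most 10 in all, crops included, and the job is handed in when it is done.

Besides the shell and the picture viewer there is one more tool, called after ">>>" as a command line: name --pt "numbers of a row" for each row, then --argument value for the rest. servo_tool: Moves the arm, as the interface text tells. Its arguments: {"type":"object","properties":{"deltas":{"type":"array"}},"required":["deltas"]}

```bash
ls; mkdir -p pics; cat > h.py <<'E'
import numpy as np, cv2
from scipy.spatial.transform import Rotation as R
from station import bot
def ext(c, st=None):
    if 'extrinsics' in c: return np.array(c['extrinsics'])
    T=np.eye(4); q=st['ee_rot']; T[:3,:3]=R.from_quat([q[1],q[2],q[3],q[0]]).as_matrix(); T[:3,3]=st['eef_pos']
    return T@np.array(c['tool_from_camera'])
def rays(c, uv):
    uv=np.atleast_2d(np.array(uv,float)); K=np.array([[c['fx'],0,c['cx']],[0,c['fy'],c['cy']],[0,0,1]])
    p=cv2.undistortPoints(uv.reshape(-1,1,2),K,np.array([c['k1'],0,0,0,0.])).reshape(-1,2)
    return np.c_[p[:,0],-p[:,1],-np.ones(len(p))]
def at_z(c,uv,z,st=None):
    T=ext(c,st); d=rays(c,uv)@T[:3,:3].T; o=T[:3,3]
    return o+d*((z-o[2])/d[:,2])[:,None]
def depth(c,uv,st=None):
    uv=np.atleast_2d(uv); T=ext(c,st); z=c['z_map'][uv[:,1].astype(int),uv[:,0].astype(int)]
    return (rays(c,uv)*z[:,None])@T[:3,:3].T+T[:3,3]
def save(c,n): cv2.imwrite('pics/'+n,cv2.cvtColor(c['frame'],cv2.COLOR_RGB2BGR))
E
python3 - <<'E'
from h import *
np.set_printoptions(precision=4,suppress=True)
st=bot.read_state(); print(st, bot.grip_depth)
t=bot.camera('top'); s=bot.camera('scene'); save(t,'top0.png'); save(s,'scene0.png')
for n in ['tray','mat','drained_tray','beaker','wash_bottle','reagent_bottle','staining_jar','forceps','slide_case']:
    print(n,[(np.round(r['box']),round(r['conf'],2)) for r in bot.spot_in(n,t)][:3])
for n,z in [('tray_centre',.009),('tray_far_foot',0),('tray_far_rim',.018),('tray_near_rim',.018),('tray_corner_a',.018),('tray_corner_b',.018),('tray_corner_c',.018),('tray_corner_d',.018),('mat',0)]:
    for r in bot.spot_point(n,t)[:3]: print(n,np.round(r['point']),round(r['conf'],2),at_z(t,r['point'],z)[0],depth(t,r['point'])[0])
E
```

```text
pics
{'clock': 0.0, 'q': array([ 1.258 ,  0.1264, -0.0407,  1.4054,  0.    ,  1.5708]), 'joint_vel': array([-0.0001,  0.0001, -0.0006, -0.0015,  0.0003,  0.0007]), 'joint_efforts': array([  0.0025, -43.5915,  35.2922,   0.0176,   0.0003,   0.    ]), 'eef_pos': array([0.1614, 0.4991, 0.2097]), 'ee_rot': array([-0.0001,  0.1557,  0.9878, -0.0008]), 'contact_force': array([ 0.4331, -0.2433,  0.8894]), 'torque': array([-0.0029, -0.0112, -0.0029]), 'grip_force': 0.0, 'opening': 0.08539897853649037} 0.0187
tray [(array([350., 321., 436., 395.]), 0.84), (array([278., 209., 360., 270.]), 0.56)]
mat [(array([176.,  95., 420., 232.]), 0.87)]
drained_tray [(array([180., 143., 259., 210.]), 0.62), (array([278., 207., 360., 270.]), 0.31)]
beaker [(array([369., 129., 412., 175.]), 0.77), (array([280., 208., 359., 273.]), 0.18)]
wash_bottle [(array([166., 230., 233., 263.]), 0.93), (array([277., 206., 359., 269.]), 0.53)]
reagent_bottle [(array([391., 213., 424., 243.]), 0.77), (array([279., 206., 359., 272.]), 0.2)]
staining_jar [(array([397., 263., 440., 295.]), 0.66)]
forceps [(array([224., 295.
[... 1383 characters left out ...]
377 -0.2942  0.018 ] [ 0.2334 -0.2987  0.0007]
tray_corner_b [361. 261.] 0.89 [ 0.4999 -0.1734  0.018 ] [ 0.5007 -0.1756  0.0009]
tray_corner_c [434. 339.] 0.95 [ 0.3459 -0.3191  0.018 ] [ 0.3436 -0.3244 -0.0004]
tray_corner_c [422. 394.] 0.92 [ 0.2377 -0.2942  0.018 ] [ 0.2334 -0.2987  0.0007]
tray_corner_c [361. 261.] 0.89 [ 0.4999 -0.1734  0.018 ] [ 0.5007 -0.1756  0.0009]
tray_corner_d [434. 339.] 0.95 [ 0.3459 -0.3191  0.018 ] [ 0.3436 -0.3244 -0.0004]
tray_corner_d [422. 394.] 0.92 [ 0.2377 -0.2942  0.018 ] [ 0.2334 -0.2987  0.0007]
tray_corner_d [361. 261.] 0.89 [ 0.4999 -0.1734  0.018 ] [ 0.5007 -0.1756  0.0009]
mat [305. 206.] 0.92 [ 0.614  -0.0581  0.    ] [ 0.6126 -0.0581  0.0083]
```

View pics/top0.png

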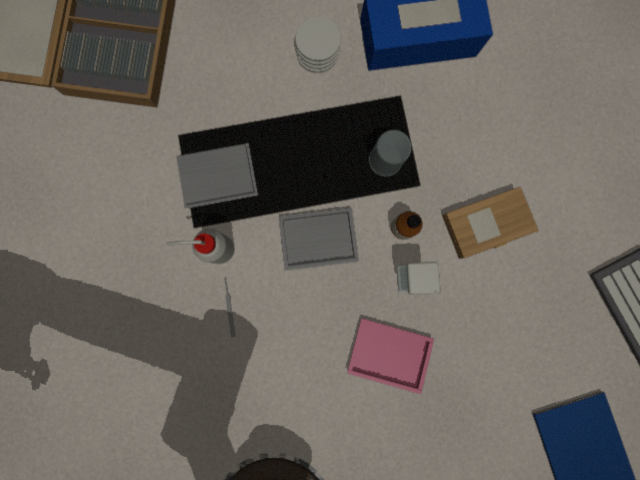

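View pics/scene0.png

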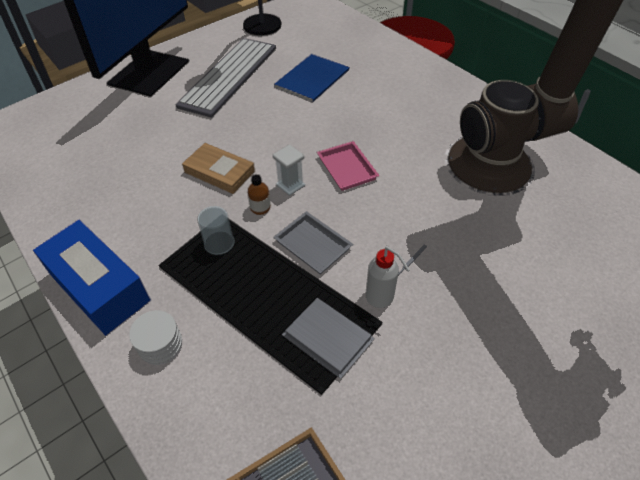

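Three tray shapes in the top picture: steel, open side up at (320,240); pink look-alike at (390,355); steel, upside down on the mat at (217,175), which is the drained one. The tray meant is the first. I'll confirm it in a crop and measure it.

```bash
python3 - <<'E'
from h import *
np.set_printoptions(precision=4,suppress=True)
t=bot.camera('top')
g=cv2.resize(t['frame'][85:285,160:430],None,fx=2.9,fy=2.9,interpolation=cv2.INTER_CUBIC)
cv2.imwrite('pics/crop1.png',cv2.cvtColor(g,cv2.COLOR_RGB2BGR))
def quad(m): 
    c=max(cv2.findContours(m.astype(np.uint8),0,2)[0],key=cv2.contourArea)
    return cv2.boxPoints(cv2.minAreaRect(c)), cv2.contourArea(c)
for n,z in [('tray',.018),('drained_tray',.028),('mat',.01),('beaker',.01),('wash_bottle',0),('reagent_bottle',0),('staining_jar',0)]:
    for r in bot.outline_of(n,t)[:3]:
        b,a=quad(r['mask']); print(n,round(r['conf'],2),a,'\n',np.c_[b,at_z(t,b,z)[:,:2]])
for n in ['mat','drained_tray','beaker','wash_bottle','reagent_bottle','staining_jar','forceps']:
    for r in bot.spot_point(n,t)[:1]: print(n,np.round(r['point']),round(r['conf'],2),at_z(t,r['point'],.01 if n in('drained_tray','beaker') else 0)[0])
E
```

```text
tray 0.98 4374.0 
 [[344.5746 374.183    0.276   -0.14  ]
 [360.2022 317.3556   0.387   -0.1713]
 [436.4834 338.333    0.3465  -0.3243]
 [420.8559 395.1604   0.2362  -0.2909]]
tray 0.96 3909.5 
 [[277.8763 216.1858   0.5901  -0.0031]
 [351.9215 207.1559   0.6105  -0.1548]
 [358.5364 261.398    0.4991  -0.1682]
 [284.4912 270.4279   0.4796  -0.0182]]
drained_tray 0.59 3796.5 
 [[175.0201 155.6805   0.7109   0.2076]
 [248.2967 142.1822   0.7414   0.0594]
 [258.063  195.1989   0.6312   0.0371]
 [184.7863 208.6973   0.6018   0.1838]]
mat 0.72 16276.0 
 [[175.2478 135.0596   0.7601   0.2143]
 [403.6041  92.994    0.8598  -0.2665]
 [420.9752 187.294    0.6555  -0.3004]
 [192.6189 229.3597   0.5621   0.1712]]
beaker 0.82 1370.0 
 [[361.923  163.6154   0.7045  -0.1768]
 [388.6923 123.4615   0.7922  -0.2339]
 [417.5384 142.6923   0.7512  -0.2947]
 [390.7692 182.8461   0.6642  -0.2371]]
wash_bottle 0.94 1115.0 
 [[166.9773 244.0482   0.5322   0.2252]
 [180.9377 214.3825   0.5943   0.199 ]
 [238.8244 241.6232   0.5386   0.0779]
 [224.864  271.2889   0.4772   0.1049]]
reagent_bottle 0.91 628.5 

[... 372 characters left out ...]
76.3076 216.5264   0.5919   0.0013]
 [351.3065 206.2324   0.6154  -0.1554]
 [358.8876 261.4664   0.4997  -0.1711]
 [283.8887 271.7604   0.4772  -0.0162]]
staining_jar 0.48 1283.5 
 [[362.6154 163.0769   0.7084  -0.1795]
 [388.3077 124.5385   0.7935  -0.235 ]
 [416.     143.       0.7537  -0.294 ]
 [390.3077 181.5385   0.6692  -0.2381]]
mat [360. 262.] 0.71 [ 0.4993 -0.173   0.    ]
drained_tray [218. 176.] 0.8 [0.6745 0.1221 0.01  ]
beaker [384. 160.] 0.64 [ 0.7133 -0.2237  0.01  ]
wash_bottle [220. 250.] 0.85 [0.522  0.1158 0.    ]
reagent_bottle [400. 228.] 0.94 [ 0.5705 -0.2569  0.    ]
staining_jar [409. 278.] 0.59 [ 0.4656 -0.2748  0.    ]
forceps [229. 306.] 0.63 [0.4068 0.0953 0.    ]
```

View pics/crop1.png

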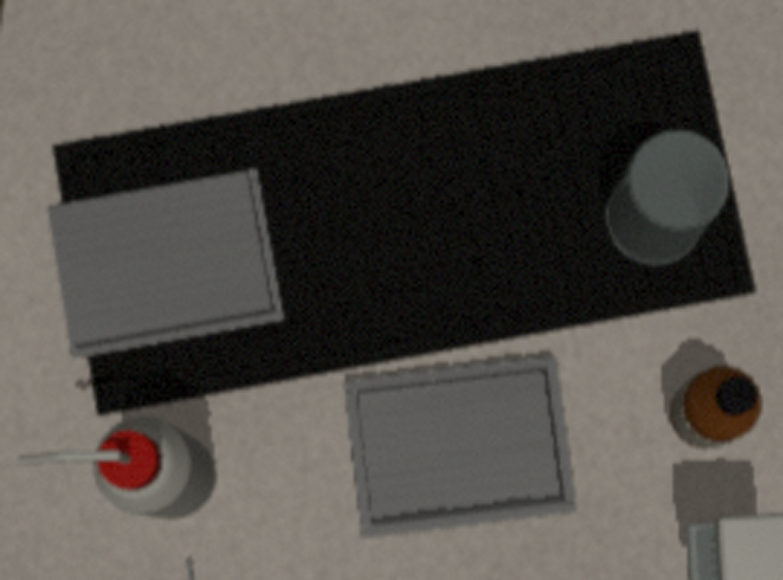

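The crop confirms it: the open steel tray spans (345-575, 350-535), with floor recess and rim visible, and stands before the mat. The drained tray is upside down at left on the mat, the beaker at right. 

Mat yaw is about 11.2° and tray yaw about 7.7°. The gap is about 17 mm, with free space on the mat at y_m -137 to 96 mm. I'll go behind the tray with the fingers open and lined up along the mat edge.

>>> servo_tool --pt "-1 0 0 0 -0.17" --pt "-1 0 0 0 -0.17" --pt "-1 0 0 0 -0.168" --pt "-1 -1.2 -4.6 0 0" --pt "-1 -1.2 -4.6 0 0" --pt "-1 -1.2 -4.6 0 0" --pt "-1 -1.2 -4.6 0 0" --pt "-1 -1.2 -4.6 0 0" --pt "-1 -1.2 -4.6 0 0" --pt "-1 -1.2 -4.6 0 0" --pt "-1 -1.2 -4.6 0 0" --pt "-1 -1.2 -4.6 0 0" --pt "-1 -1.2 -4.6 0 0" --pt "-1 -1.2 -4.6 0 0" --pt "-1 -1.2 -4.6 0 0" --pt "-1 -1.2 -4.6 0 0" --pt "-1 -1 -4.8 0 0" --pt "-1 0 0 0 0"

```text
clock: 4.0
eef_pos: [0.4505, -0.1045, 0.2099]
ee_rot: [-0.0, -0.095, 0.995, -0.0]
contact_force: [0.9, 0.9, 0.1]
opening: 0.0855
grip_force: 0.0
```

```bash
cat >> h.py <<'E'
M0=np.array([.609,-.065]); MX=np.array([.981,.194]); MY=np.array([-.194,.981])
def mf(p): d=np.asarray(p)[...,:2]-M0; return np.stack([d@MX,d@MY],-1)
def tcp(st):
    q=st['ee_rot']; r=R.from_quat([q[1],q[2],q[3],q[0]]).as_matrix()
    print('clk',st['clock'],'mat xy',mf(st['eef_pos']),'z',st['eef_pos'][2],'tooly deg',np.degrees(np.arctan2(r[1,1],r[0,1])),'F',st['contact_force'])
np.set_printoptions(precision=4,suppress=True)
E
python3 - <<'E'
from h import *
st=bot.read_state(); tcp(st)
w=bot.camera('wrist'); save(w,'w1.png'); print(np.array(w['tool_from_camera']))
for n,z in [('tray',.018),('mat',.01)]:
    for r in bot.outline_of(n,w)[:2]:
        c=max(cv2.findContours(r['mask'].astype(np.uint8),0,2)[0],key=cv2.contourArea); b=cv2.boxPoints(cv2.minAreaRect(c))
        print(n,round(r['conf'],2),r['box'],'\n',np.c_[b,mf(at_z(w,b,z,st))])
E
```

```text
clk 4.0 mat xy [-0.1632 -0.008 ] z 0.20994944907711163 tooly deg 100.94247286333521 F [0.9126 0.8566 0.0777]
[[ 0.0004  0.958   0.2868  0.073 ]
 [ 1.     -0.0006  0.0008 -0.0015]
 [ 0.001   0.2868 -0.958  -0.1639]
 [ 0.      0.      0.      1.    ]]
tray 0.86 [87.3, 1.6, 304.5, 108.3] 
 [[ 80.0084  36.4805  -0.3009  -0.2058]
 [128.6353 -76.4033  -0.379   -0.1556]
 [307.0251   0.4416  -0.3254  -0.0208]
 [258.3983 113.3254  -0.2399  -0.0633]]
tray 0.66 [246.0, 240.1, 409.4, 353.9] 
 [[239.1106 346.0634  -0.0153  -0.0938]
 [245.122  240.8641  -0.1265  -0.0811]
 [406.2245 250.07    -0.1169   0.0692]
 [400.2131 355.2693  -0.0041   0.0695]]
mat 0.94 [102.4, 350.7, 527.1, 448.5] 
 [[188.2025 354.3226  -0.0005  -0.1495]
 [454.1754 348.9764  -0.006    0.1269]
 [456.0696 443.2147   0.1154   0.1405]
 [190.0967 448.5609   0.122   -0.16  ]]
```

View pics/w1.png

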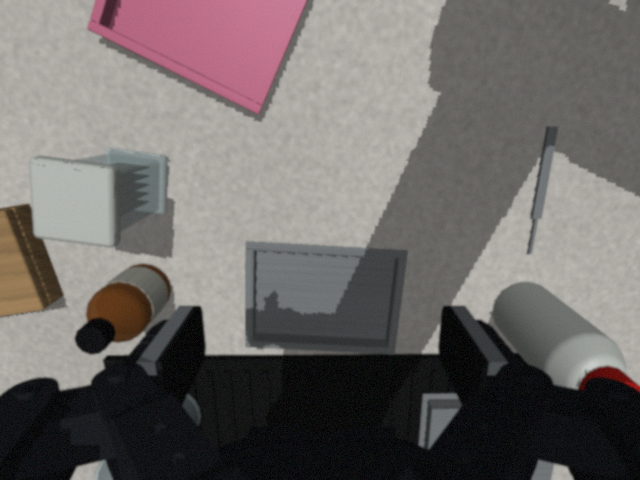

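The wrist view agrees: tray at (246-408, 241-353), nearly square to the mat edge at row 352, and the space behind it is free. Descending.

>>> servo_tool --pt "-1 0 0 5 0" --pt "-1 0 0 5 0" --pt "-1 0 0 5 0" --pt "-1 0 0 4 0" --pt "-1 0 0 1.5 0" --pt "-1 0 0 0.6 0" --pt "-1 0 0 0 0"

```text
clock: 5.03
eef_pos: [0.4506, -0.1019, 0.0006]
ee_rot: [0.001, -0.098, 0.995, -0.0]
contact_force: [-0.4, 1.5, 0.6]
opening: 0.0852
grip_force: 0.0
```

```bash
python3 - <<'E'
from h import *
st=bot.read_state(); tcp(st)
w=bot.camera('wrist'); 
# finger points in tool frame
T=np.array(w['tool_from_camera']); v,u=np.mgrid[200:480:2,0:640:2]; uv=np.c_[u.ravel(),v.ravel()]
z=w['z_map'][uv[:,1],uv[:,0]]; P=(rays(w,uv)*z[:,None])@T[:3,:3].T+T[:3,3]
P=P[(z>0)&(abs(P[:,1])<.07)&(abs(P[:,0])<.06)]
for s in (-1,1):
    Q=P[(P[:,1]*s>.038)&(P[:,2]<-.012+.0)]
    print(s,len(Q),Q[Q[:,2]>-.04].min(0),Q[Q[:,2]>-.04].max(0), np.percentile(Q[:,2],[90,99,100]))
    for r in bot.outline_of('tray',w)[:2] if s>0 else []:
        c=max(cv2.findContours(r['mask'].astype(np.uint8),0,2)[0],key=cv2.contourArea); b=cv2.boxPoints(cv2.minAreaRect(c)); print(r['conf'],np.c_[b,mf(at_z(w,b,.018,st))])
save(w,'w2.png')
E
```

```text
clk 5.025 mat xy [-0.1626 -0.0055] z 0.0006089332541518583 tooly deg 101.21630548349022 F [-0.4099  1.5071  0.5506]
-1 4515 [-0.0464 -0.0609 -0.0399] [ 0.0113 -0.0385 -0.0147] [-0.0464 -0.0171 -0.0147]
1 4352 [-0.0527  0.038  -0.04  ] [ 0.0113  0.0592 -0.0152] [-0.0462 -0.0171 -0.0152]
0.73 [[ -0.       0.      -0.273   -0.1129]
 [199.       0.      -0.2725  -0.0471]
 [199.     104.      -0.2401  -0.0498]
 [  0.     104.      -0.2405  -0.12  ]]
```

View pics/w2.png

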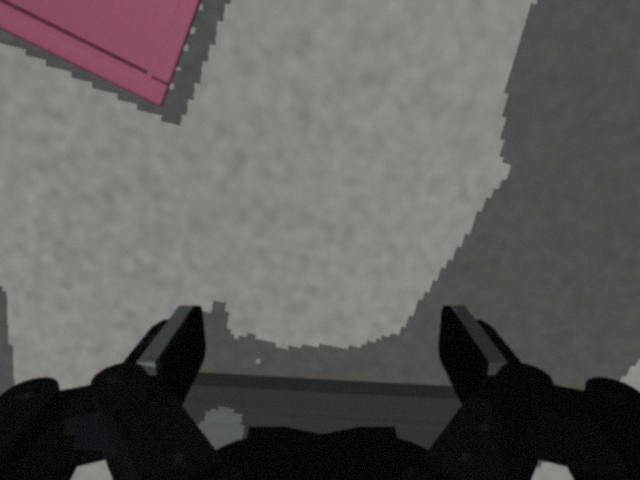

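The picture shows the open fingers at columns 130-205 and 440-510. Their tips sit about 14 mm above the bench, and the near rim shows at rows 375-390. I'll lower 1 cm and push.

>>> servo_tool --pt "-1 0 0 0.5 0" --pt "-1 0 0 0.5 0" --pt "-1 -1 0 0 0" --pt "-1 -1 0 0 0" --pt "-1 -0.4 0 0 0" --pt "-1 -0.4 0 0 0" --pt "-1 -0.4 0 0 0" --pt "-1 -0.4 0 0 0" --pt "-1 -0.4 0 0 0" --pt "-1 -0.3 0 0 0" --pt "-1 0 0 0 0"

```text
clock: 6.5
eef_pos: [0.4921, -0.0937, -0.0105]
ee_rot: [0.0, -0.097, 0.995, -0.0]
contact_force: [-0.2, 0.5, -0.1]
opening: 0.0853
grip_force: 0.0
```

```bash
python3 - <<'E'
from h import *
st=bot.read_state(); tcp(st)
t=bot.camera('top'); g=cv2.resize(t['frame'][130:300,240:440],None,fx=3.5,fy=3.5,interpolation=cv2.INTER_CUBIC); cv2.imwrite('pics/t2.png',cv2.cvtColor(g,cv2.COLOR_RGB2BGR))
for r in bot.outline_of('tray',t)[:2]:
    c=max(cv2.findContours(r['mask'].astype(np.uint8),0,2)[0],key=cv2.contourArea); b=cv2.boxPoints(cv2.minAreaRect(c)); print(r['conf'],np.c_[b,mf(at_z(t,b,.018))])
E
```

```text
clk 6.5 mat xy [-0.1202 -0.0054] z -0.01048973452585688 tooly deg 101.18773049285524 F [-0.1658  0.4848 -0.1141]
0.79 [[365.2384 378.7923  -0.3577  -0.0474]
 [380.2154 323.8769  -0.2586  -0.0981]
 [434.9615 338.8077  -0.3081  -0.2002]
 [419.9846 393.7231  -0.4065  -0.1482]]
0.54 [[440.7053 214.6261  -0.0649  -0.2657]
 [521.6898 185.4717  -0.036   -0.4456]
 [538.6062 232.4618  -0.1384  -0.4572]
 [457.6218 261.6162  -0.1659  -0.279 ]]
```

>>> servo_tool --pt "-1 -0.2 0 0 0" --pt "-1 -0.2 0 0 0" --pt "-1 -0.2 0 0 0" --pt "-1 0 0 0 0"

```text
clock: 7.1
eef_pos: [0.498, -0.0925, -0.0105]
ee_rot: [0.0, -0.097, 0.995, -0.0]
contact_force: [-0.0, -0.5, -0.2]
opening: 0.0857
grip_force: 0.0
```

>>> servo_tool --pt "-1 -0.2 0 0 0" --pt "-1 -0.2 0 0 0" --pt "-1 0 0 0 0"

```text
clock: 7.48
eef_pos: [0.5019, -0.0917, -0.0105]
ee_rot: [0.0, -0.097, 0.995, -0.0]
contact_force: [-0.2, -0.3, -0.3]
opening: 0.0855
grip_force: 0.0
```

```bash
python3 - <<'E'
from h import *
st=bot.read_state(); tcp(st)
w=bot.camera('wrist'); t=bot.camera('scene')
a=w['frame'][240:]; b=cv2.resize(t['frame'][190:320,220:420],(640,416),interpolation=cv2.INTER_CUBIC)
cv2.imwrite('pics/c3.png',cv2.cvtColor(np.vstack([cv2.resize(a,(480,180)),cv2.resize(b,(480,312))]),cv2.COLOR_RGB2BGR))
E
```

```text
clk 7.475 mat xy [-0.1103 -0.0054] z -0.010509998297886458 tooly deg 101.18806398130658 F [-0.1704 -0.2825 -0.3169]
```

View pics/c3.png

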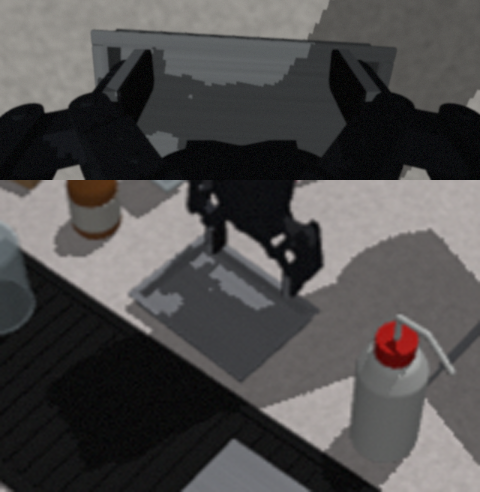

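The wrist part (top) shows the near rim at row about 40, on the robot side of the fingertips. The fingers look to be over or inside the tray and the tray has not moved. I'll check by depth.

```bash
cat >> h.py <<'E'
def cloud(c,st=None):
    v,u=np.mgrid[0:480,0:640]; uv=np.c_[u.ravel(),v.ravel()]; P=depth(c,uv,st); z=c['z_map'].ravel()
    P=P[z>0]; return np.c_[mf(P),P[:,2]]
E
python3 - <<'E'
from h import *
st=bot.read_state(); q=st['ee_rot']; print(q)
for nm in ('scene','wrist'):
    c=bot.camera(nm); P=cloud(c,st)
    for y in (-.075,-.049,0,.039,.06):
        Q=P[abs(P[:,1]-y)<.004]; print(nm,'y',y)
        print([ (int(x*1000),int(len(s)),*np.round(np.percentile(s,[5,50,95])*1000).astype(int)) for x in np.arange(-.14,.02,.01) for s in [Q[abs(Q[:,0]-x)<.005][:,2]] if len(s)>3])
    if nm=='wrist':
        for r in bot.outline_of('tray',c)[:2]:
            k=max(cv2.findContours(r['mask'].astype(np.uint8),0,2)[0],key=cv2.contourArea); b=cv2.boxPoints(cv2.minAreaRect(k)); print(r['conf'],np.c_[b,mf(at_z(c,b,.018,st))])
E
```

```text
[-0.     -0.0975  0.9952  0.    ]
scene y -0.075
[(-120, 8, np.int64(4), np.int64(49), np.int64(113)), (-109, 22, np.int64(4), np.int64(14), np.int64(81)), (-99, 61, np.int64(3), np.int64(83), np.int64(123)), (-89, 26, np.int64(0), np.int64(9), np.int64(18)), (-79, 26, np.int64(1), np.int64(10), np.int64(21)), (-69, 21, np.int64(1), np.int64(8), np.int64(18)), (-59, 26, np.int64(1), np.int64(7), np.int64(19)), (-49, 25, np.int64(1), np.int64(5), np.int64(20)), (-39, 16, np.int64(1), np.int64(3), np.int64(21)), (-29, 12, np.int64(0), np.int64(6), np.int64(20)), (-19, 15, np.int64(-3), np.int64(3), np.int64(20)), (-9, 15, np.int64(-2), np.int64(1), np.int64(20)), (0, 6, np.int64(-2), np.int64(0), np.int64(2)), (10, 14, np.int64(8), np.int64(11), np.int64(13))]
scene y -0.049
[(-140, 12, np.int64(-3), np.int64(1), np.int64(511)), (-130, 8, np.int64(506), np.int64(507), np.int64(509)), (-120, 45, np.int64(4), np.int64(50), np.int64(505)), (-109, 65, np.int64(2), np.int64(49), np.int64(501)), (-99, 71, np.int64(2), np.int64(59), np.int64(498)), (-89, 52, np.int64(2), np.int64(482), np.int
[... 4787 characters left out ...]
 (-79, 360, np.int64(2), np.int64(2), np.int64(3)), (-69, 342, np.int64(2), np.int64(2), np.int64(3)), (-59, 327, np.int64(2), np.int64(2), np.int64(3)), (-49, 312, np.int64(2), np.int64(2), np.int64(3)), (-39, 256, np.int64(2), np.int64(2), np.int64(3))]
wrist y 0.06
[(-140, 486, np.int64(0), np.int64(0), np.int64(1)), (-130, 451, np.int64(-1), np.int64(0), np.int64(2)), (-120, 2320, np.int64(0), np.int64(76), np.int64(86)), (-109, 1448, np.int64(0), np.int64(79), np.int64(81)), (-99, 465, np.int64(11), np.int64(80), np.int64(81))]
0.56 [[111.0422 442.1866  -0.0529  -0.0956]
 [120.3508 275.7269  -0.1283  -0.0804]
 [528.6956 298.562   -0.1193   0.0698]
 [519.387  465.0217  -0.041    0.0779]]
```

```bash
python3 - <<'E'
from h import *
st=bot.read_state(); w=bot.camera('wrist'); P=cloud(w,st)
Q=P[(abs(P[:,0]+.108)<.016)&(P[:,2]>.0195)&(P[:,2]<.06)]
for s in (-1,1):
    q=Q[(Q[:,1]+.0054)*s>.03]; print(len(q),np.percentile(q[:,2],[0,.5,1,2,5,10])*1000); e=q[q[:,2]<q[:,2].min()+.006]; print(e.min(0),e.max(0))
    print(np.histogram(q[:,2],np.arange(.019,.06,.003)))
E
```

```text
4172 [19.5009 19.5587 19.6091 19.7423 25.8496 29.3428]
[-0.124  -0.0815  0.0195] [-0.0975 -0.036   0.0255]
(array([144,  34, 146, 231, 287, 308, 347, 348, 400, 406, 465, 460, 363]), array([0.019, 0.022, 0.025, 0.028, 0.031, 0.034, 0.037, 0.04 , 0.043,
       0.046, 0.049, 0.052, 0.055, 0.058]))
4075 [19.5033 19.6412 19.8479 24.9292 27.3339 30.2496]
[-0.1195  0.025   0.0195] [-0.0963  0.068   0.0255]
(array([ 55,  31, 166, 218, 290, 318, 351, 371, 402, 415, 455, 437, 336]), array([0.019, 0.022, 0.025, 0.028, 0.031, 0.034, 0.037, 0.04 , 0.043,
       0.046, 0.049, 0.052, 0.055, 0.058]))
```

The tips were higher than I took them to be (the rim points fooled the estimate), so they passed over the rim without touching. The tray has not moved. I'll back off, lower, and measure the tips over clear bench.

>>> servo_tool --pt "-1 0 0 -1 0" --pt "-1 3 0 0 0" --pt "-1 3 0 0 0" --pt "-1 0 -0.3 1.0 0" --pt "-1 0 0 0.8 0" --pt "-1 0 0 0 0"

```text
clock: 8.52
eef_pos: [0.4436, -0.1062, -0.0191]
ee_rot: [-0.0, -0.098, 0.995, 0.0]
contact_force: [0.6, 1.0, 0.2]
opening: 0.0851
grip_force: 0.0
```

```bash
python3 - <<'E'
from h import *
st=bot.read_state(); tcp(st); w=bot.camera('wrist'); P=cloud(w,st); x0=mf(st['eef_pos'])
Q=P[(abs(P[:,0]-x0[0])<.016)&(P[:,2]<.06)]
for s in (-1,1):
    q=Q[((Q[:,1]-x0[1])*s>.03)&((Q[:,1]-x0[1])*s<.065)]
    print(np.histogram(q[:,2],np.arange(-.002,.04,.002)))
E
```

```text
clk 8.525 mat xy [-0.1702 -0.0083] z -0.01909725018475169 tooly deg 101.19860509289961 F [0.6117 1.0157 0.2037]
(array([ 790, 4206,   40,    0,    0,    0,    0,    0,   20,   79,  124,
        157,  191,  200,  197,  234,  223,  235,  264,  256]), array([-0.002,  0.   ,  0.002,  0.004,  0.006,  0.008,  0.01 ,  0.012,
        0.014,  0.016,  0.018,  0.02 ,  0.022,  0.024,  0.026,  0.028,
        0.03 ,  0.032,  0.034,  0.036,  0.038]))
(array([ 896, 3900,   22,    0,    0,    0,    0,    0,   22,   77,  128,
        165,  193,  194,  201,  221,  255,  243,  265,  277]), array([-0.002,  0.   ,  0.002,  0.004,  0.006,  0.008,  0.01 ,  0.012,
        0.014,  0.016,  0.018,  0.02 ,  0.022,  0.024,  0.026,  0.028,
        0.03 ,  0.032,  0.034,  0.036,  0.038]))
```

>>> servo_tool --pt "-1 0 0 0.5 0" --pt "-1 0 0 0.4 0" --pt "-1 -1 0 0 0" --pt "-1 -1 0 0 0" --pt "-1 -0.5 0 0 0" --pt "-1 -0.4 0 0 0" --pt "-1 -0.4 0 0 0" --pt "-1 -0.4 0 0 0" --pt "-1 -0.4 0 0 0" --pt "-1 -0.4 0 0 0" --pt "-1 0 0 0 0"

```text
clock: 9.95
eef_pos: [0.4879, -0.0975, -0.0275]
ee_rot: [0.0, -0.098, 0.995, 0.0]
contact_force: [-0.4, 0.1, -0.8]
opening: 0.0854
grip_force: 0.0
```

```bash
cat > tr.py <<'E'
from h import *
st=bot.read_state(); tcp(st)
w=bot.camera('wrist')
for r in bot.outline_of('tray',w)[:3]:
    k=max(cv2.findContours(r['mask'].astype(np.uint8),0,2)[0],key=cv2.contourArea); b=cv2.boxPoints(cv2.minAreaRect(k)); print(r['conf'],np.c_[b,mf(at_z(w,b,.018,st))])
P=cloud(w,st)
for y in (-.07,-.03,-.01,.01,.055):
    Q=P[(abs(P[:,1]-y)<.005)&(P[:,2]>.013)&(P[:,2]<.022)]
    print(y,len(Q),Q[:,0].min()*1000 if len(Q) else None)
E
python3 tr.py
```

```text
clk 9.95 mat xy [-0.1251 -0.0084] z -0.027501845383386653 tooly deg 101.19497801803415 F [-0.3903  0.1385 -0.8486]
0.77 [[184.     359.      -0.1193  -0.0569]
 [459.     359.      -0.1194   0.0367]
 [459.     448.      -0.0816   0.0406]
 [184.     448.      -0.0815  -0.0607]]
-0.07 29 -132.9031508472346
-0.03 659 -114.99851044517666
-0.01 662 -114.86950395416146
0.01 659 -115.00362682522375
0.055 0 None
```

The tray is now square to the edge, with the near rim at -115 mm and about 9 mm to go.

>>> servo_tool --pt "-1 -0.3 0 0 0" --pt "-1 -0.3 0 0 0" --pt "-1 -0.2 0 0 0" --pt "-1 -0.1 0 0 0" --pt "-1 0 0 0 0"

```text
clock: 10.68
eef_pos: [0.4966, -0.0958, -0.0275]
ee_rot: [0.0, -0.097, 0.995, 0.0]
contact_force: [-0.7, 0.3, -0.2]
opening: 0.085
grip_force: 0.0
```

>>> servo_tool --pt "-1 -0.2 0 0 0" --pt "-1 0 0 0 0"

```text
clock: 10.92
eef_pos: [0.4986, -0.0954, -0.0275]
ee_rot: [0.0, -0.097, 0.995, 0.0]
contact_force: [-0.4, -0.1, -0.6]
opening: 0.0853
grip_force: 0.1
```

>>> servo_tool --pt "-1 -0.1 0 0 0" --pt "-1 0 0 0 0"

```text
clock: 11.18
eef_pos: [0.4993, -0.0953, -0.0275]
ee_rot: [-0.0, -0.097, 0.995, -0.0]
contact_force: [-0.5, 0.1, -0.1]
opening: 0.0853
grip_force: 0.4
```

>>> servo_tool --pt "-1 -0.2 0 0 0" --pt "-1 0 0 0 0"

```text
clock: 11.42
eef_pos: [0.5006, -0.0951, -0.0276]
ee_rot: [-0.001, -0.097, 0.995, -0.0]
contact_force: [-3.6, -1.4, 2.9]
opening: 0.0851
grip_force: 2.3
```

```bash
python3 tr.py; python3 - <<'E'
from h import *
t=bot.camera('top'); s=bot.camera('scene')
a=cv2.resize(t['frame'][160:270,250:380],(600,508),interpolation=cv2.INTER_CUBIC)[150:400]; b=cv2.resize(s['frame'][195:295,240:380],(600,429),interpolation=cv2.INTER_CUBIC)[:340]
cv2.imwrite('pics/c4.png',cv2.cvtColor(np.vstack([a,b]),cv2.COLOR_RGB2BGR))
P=cloud(s)
for y in (-.07,-.04,-.01,.02,.05):
    Q=P[(abs(P[:,1]-y)<.006)&(P[:,2]>.0145)&(P[:,2]<.022)&(abs(P[:,0])<.05)]
    print('far rim',y,np.percentile(Q[:,0],[10,50,90,98])*1000 if len(Q) else None)
E
```

```text
clk 11.425 mat xy [-0.1122 -0.0085] z -0.02764348856397679 tooly deg 101.1808815724481 F [-3.6066 -1.3523  2.8805]
0.74 [[182.7676 358.4317  -0.1067  -0.0573]
 [459.7756 357.1064  -0.1073   0.0368]
 [460.2098 447.8459  -0.069    0.0409]
 [183.2018 449.1713  -0.0682  -0.0611]]
-0.07 29 -119.84561332235866
-0.03 666 -102.56466325005982
-0.01 664 -102.35610057302753
0.01 667 -102.27722744416953
0.055 0 None
far rim -0.07 [-44.3269 -13.961    6.6707  10.1129]
far rim -0.04 [ 4.1539  7.3767 10.3768 11.0685]
far rim -0.01 [ 3.8241  8.0668 11.2778 11.7737]
far rim 0.02 [2.8716 7.0653 9.6445 9.75  ]
far rim 0.05 [ 3.9997  6.6604 10.4359 12.1724]
```

View pics/c4.png

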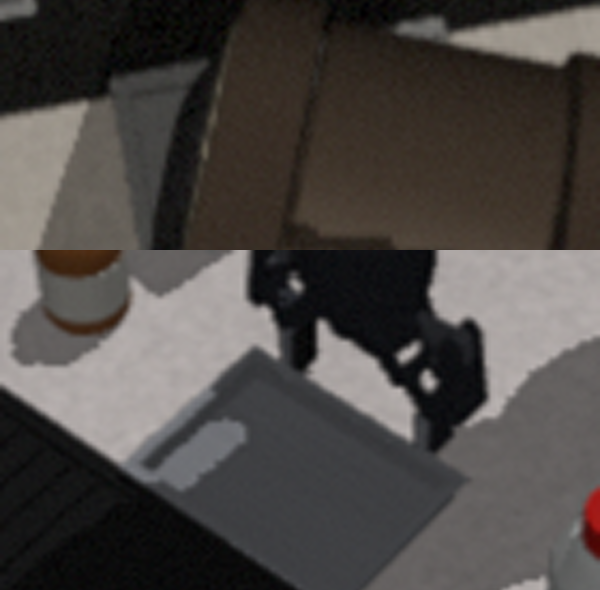

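The tray is flush: in the scene part its far rim overlaps the mat edge, with 4 N of contact force and both fingers behind the near rim. Now I'll press a little and raise it to start the tip.

>>> servo_tool --pt "-1 -0.2 0 0 0" --pt "-1 -0.15 0 -0.1 0" --pt "-1 -0.05 0 -0.3 0" --pt "-1 0 0 -0.3 0"

```text
clock: 12.12
eef_pos: [0.501, -0.0949, -0.0221]
ee_rot: [-0.004, -0.097, 0.995, -0.001]
contact_force: [-10.7, -5.8, 1.4]
opening: 0.0856
grip_force: 5.9
```

```bash
cat > tip.py <<'E'
from h import *
st=bot.read_state(); tcp(st); s=bot.camera('scene'); P=cloud(s)
z0=st['eef_pos'][2]+.033
print('tip z',z0)
for y in (-.075,-.01,.05):
    Q=P[(abs(P[:,1]-y)<.012)&(P[:,2]<.2)]
    print(y,[(round(x*1000),*np.round(np.percentile(q,[10,50,90])*1000).astype(int).tolist()) for x in np.arange(-.11,.03,.01) for q in [Q[abs(Q[:,0]-x)<.005][:,2]] if len(q)>5])
E
python3 tip.py
```

```text
clk 12.125 mat xy [-0.1117 -0.0083] z -0.022081556340336712 tooly deg 101.13587806111973 F [-10.7444  -5.8031   1.3682]
tip z 0.01091844365966329
-0.075 [(-110, 65, 91, 117), (-100, 26, 84, 113), (-90, 7, 18, 24), (-80, 6, 12, 22), (-70, 6, 13, 24), (-60, 4, 13, 22), (-50, 5, 10, 21), (-40, 4, 10, 21), (-30, 2, 12, 20), (-20, 1, 9, 20), (-10, 2, 12, 19), (0, 6, 17, 19), (10, 9, 14, 19), (20, 6, 8, 11), (30, 5, 8, 11)]
-0.01 [(-100, 21, 76, 91), (-90, 6, 14, 98), (-80, 6, 170, 189), (-70, 7, 151, 189), (-60, 4, 6, 8), (-50, 4, 5, 8), (-40, 3, 5, 7), (-30, 2, 3, 5), (-20, 2, 4, 6), (-10, 1, 3, 5), (0, 4, 17, 18), (10, 8, 16, 19), (20, 5, 7, 11), (30, 4, 8, 10)]
0.05 [(-110, 28, 100, 115), (-100, 24, 72, 112), (-90, 6, 13, 24), (-80, 4, 7, 9), (-70, 3, 7, 8), (-60, 3, 5, 8), (-50, 3, 5, 7), (-40, 3, 5, 8), (-30, 3, 4, 7), (-20, 2, 4, 6), (-10, 1, 3, 5), (0, 12, 17, 19), (10, 8, 15, 19), (20, 4, 7, 11), (30, 5, 7, 10)]
```

The near rim has risen to about 24 mm with the finger (3-4° of tip). I'll follow the arc.

>>> servo_tool --pt "-1 -0.07 0 -0.4 0" --pt "-1 -0.08 0 -0.4 0" --pt "-1 -0.1 0 -0.4 0" --pt "-1 -0.1 0 -0.3 0"

```text
clock: 12.68
eef_pos: [0.504, -0.0942, -0.0069]
ee_rot: [-0.004, -0.097, 0.995, -0.001]
contact_force: [-15.3, -5.9, 2.3]
opening: 0.0856
grip_force: 7.5
```

```bash
python3 tip.py
```

```text
clk 12.675 mat xy [-0.1087 -0.0083] z -0.006882983303167452 tooly deg 101.13333364222682 F [-15.3412  -5.9316   2.252 ]
tip z 0.02611701669683255
-0.075 [(-110, 81, 86, 132), (-100, 71, 101, 129), (-90, 21, 37, 123), (-80, 18, 25, 38), (-70, 16, 23, 35), (-60, 13, 21, 33), (-50, 11, 17, 30), (-40, 10, 18, 28), (-30, 9, 15, 26), (-20, 6, 14, 25), (-10, 4, 9, 21), (0, 7, 18, 20), (10, 9, 15, 20), (20, 3, 8, 12), (30, 5, 7, 12)]
-0.01 [(-100, 37, 95, 108), (-90, 21, 32, 110), (-80, 18, 21, 193), (-70, 17, 163, 186), (-60, 12, 15, 18), (-50, 10, 13, 16), (-40, 9, 12, 14), (-30, 7, 9, 12), (-20, 5, 7, 10), (-10, 3, 5, 8), (0, 3, 6, 8), (10, 8, 17, 20), (20, 5, 8, 12), (30, 4, 7, 12)]
0.05 [(-110, 3, 108, 131), (-100, 38, 87, 128), (-90, 19, 36, 108), (-80, 1, 19, 21), (-70, 1, 17, 19), (-60, 4, 15, 17), (-50, 10, 13, 15), (-40, 8, 11, 14), (-30, 6, 9, 12), (-20, 4, 7, 9), (-10, 3, 5, 8), (0, 4, 5, 17), (10, 9, 16, 19), (20, 5, 7, 11), (30, 5, 7, 9)]
```

It is tipping at about 12° and tracking the fingers. I'll continue along the arc to about 28°.

>>> servo_tool --pt "-1 -0.11 0 -0.45 0" --pt "-1 -0.15 0 -0.45 0" --pt "-1 -0.18 0 -0.45 0" --pt "-1 -0.2 0 -0.45 0" --pt "-1 -0.22 0 -0.45 0" --pt "-1 -0.24 0 -0.45 0"

```text
clock: 13.48
eef_pos: [0.5158, -0.0919, 0.021]
ee_rot: [-0.003, -0.097, 0.995, -0.0]
contact_force: [-12.8, -4.0, 7.2]
opening: 0.0853
grip_force: 6.8
```

```bash
cat > tip.py <<'E'
from h import *
import sys
st=bot.read_state(); tcp(st); s=bot.camera('scene'); P=cloud(s)
x=mf(st['eef_pos']); z0=st['eef_pos'][2]+.033
print('finger face x',(x[0]+.010)*1000,'tip z',z0*1000)
Q=P[(abs(P[:,1]+.01)<.018)&(P[:,0]>-.13)&(P[:,0]<.15)&(P[:,2]<.14)&(P[:,2]>-.01)]
H,_,_=np.histogram2d(Q[:,2],Q[:,0],[np.arange(-.005,.14,.005),np.arange(-.13,.15,.005)])
for i in range(len(H)-1,-1,-1): print('%4d '%(i*5-5)+''.join('.' if v==0 else ('+' if v<6 else '#') for v in H[i]))
E
python3 tip.py
```

```text
clk 13.475 mat xy [-0.0966 -0.0083] z 0.021000781073302346 tooly deg 101.13926676332386 F [-12.8158  -4.0336   7.2233]
finger face x -86.61316882613065 tip z 54.00078107330235
 135 ........++#+............................................
 130 ........+#+.............................................
 125 ........+#..............................................
 120 ........##..............................................
 115 ........++..............................................
 110 ........................................................
 105 ........................................................
 100 ........................................................
  95 ........................................................
  90 ........................................................
  85 ........................................................
  80 ........................................................
  75 ........................................................
  70 ..........+.............................................
  65 ........+##........................................
[... 173 characters left out ...]
..................
  45 ........####+...........................................
  40 .........+####..........................................
  35 ..........+#####........................................
  30 ............+####+......................................
  25 ..............+####+....................................
  20 .................####+......+...........................
  15 ..................+####+...##+........+.....+...........
  10 ....................+###+..+##+++#++#+##++#+##++#+#+#+++
   5 .....................+####+.############################
   0 #.......................+#...++#+++#++++#++#+++###++++++
  -5 ........................................................
```

Side view from depth: the tray stands at about 30°, far foot against the edge, far rim just over the mat. On to about 50°, raising slightly more than the rim does.

>>> servo_tool --pt "-1 -0.22 0 -0.55 0" --pt "-1 -0.25 0 -0.5 0" --pt "-1 -0.28 0 -0.5 0" --pt "-1 -0.3 0 -0.45 0" --pt "-1 -0.32 0 -0.4 0" --pt "-1 -0.34 0 -0.4 0" --pt "-1 -0.35 0 -0.4 0"

```text
clock: 14.4
eef_pos: [0.54, -0.0872, 0.0537]
ee_rot: [0.0, -0.097, 0.995, 0.0]
contact_force: [0.0, -0.0, -0.8]
opening: 0.0855
grip_force: 0.2
```

```bash
python3 tip.py
```

```text
clk 14.4 mat xy [-0.072  -0.0084] z 0.05368332134649182 tooly deg 101.18896161762652 F [ 0.0477 -0.0056 -0.8456]
finger face x -62.014568149612906 tip z 86.68332134649181
 135 ........................................................
 130 ........................................................
 125 ........................................................
 120 ........................................................
 115 ........................................................
 110 ........................................................
 105 ........................................................
 100 ........................................................
  95 ..............+.........................................
  90 .............+#+........................................
  85 ..............#+........................................
  80 ........................................................
  75 .............#+.........................................
  70 .............##+........................................
  65 .............+##+.......................................
[... 168 characters left out ...]
..................
  45 ................+###....................................
  40 ..................##+...................................
  35 ...................##+..................................
  30 ....................##+.................................
  25 ....................+##+................................
  20 .....................+##+...............................
  15 ......................###..##+..........................
  10 .......................+######+####++##+####+++++#####++
   5 ........................##+.############################
   0 #+......................+....+++#++#+++#+#++++++#++++++#
  -5 #+......................................................
```

At about 52° with a light load, the tips are still caught under the near rim. Continuing to about 72°.

>>> servo_tool --pt "-1 -0.36 0 -0.32 0" --pt "-1 -0.38 0 -0.3 0" --pt "-1 -0.4 0 -0.28 0" --pt "-1 -0.42 0 -0.27 0" --pt "-1 -0.43 0 -0.25 0" --pt "-1 -0.44 0 -0.22 0" --pt "-1 -0.45 0 -0.2 0" --pt "-1 -0.45 0 -0.18 0"

```text
clock: 15.45
eef_pos: [0.5726, -0.0808, 0.0738]
ee_rot: [0.0, -0.097, 0.995, -0.0]
contact_force: [0.9, 0.3, 0.6]
opening: 0.0852
grip_force: 0.2
```

```bash
python3 tip.py
```

```text
clk 15.45 mat xy [-0.0387 -0.0085] z 0.07382691342957773 tooly deg 101.18420561353213 F [0.9477 0.2788 0.6002]
finger face x -28.727848075777302 tip z 106.82691342957773
 135 ........................................................
 130 ........................................................
 125 ........................................................
 120 ........................................................
 115 ....................+#..................................
 110 ....................##..................................
 105 ..................+#.#..................................
 100 ..................#+....................................
  95 ........................................................
  90 ...................#....................................
  85 ...................##...................................
  80 ...................##...................................
  75 ...................##+..................................
  70 ....................##..................................
  65 ....................+#..................................

[... 167 characters left out ...]
..................
  45 .....................+##................................
  40 ......................##................................
  35 ......................+#+...............................
  30 .......................##...............................
  25 ........................#...............................
  20 ........................#+..+...........................
  15 ........................#####+..........................
  10 ........................###+##+##+#++#+#+####++##+##++##
   5 .++......................+..+###########################
   0 #####+.......................++++++#++#++++++##+#++##+++
  -5 #####...................................................
```

At about 74° the near rim top is at z 118 and the tips are in the notch under it. I'll rise slightly and bring it to about vertical.

>>> servo_tool --pt "-1 -0.3 0 -0.3 0" --pt "-1 -0.4 0 -0.2 0" --pt "-1 -0.4 0 -0.15 0" --pt "-1 -0.4 0 -0.1 0" --pt "-1 -0.4 0 -0.05 0" --pt "-1 -0.4 0 0 0"

```text
clock: 16.25
eef_pos: [0.5952, -0.0763, 0.0817]
ee_rot: [0.0, -0.097, 0.995, -0.0]
contact_force: [-0.9, 0.5, -0.6]
opening: 0.0853
grip_force: 0.1
```

```bash
python3 tip.py
```

```text
clk 16.25 mat xy [-0.0158 -0.0084] z 0.08173008671592043 tooly deg 101.18192796522708 F [-0.9115  0.5403 -0.6111]
finger face x -5.756681020879136 tip z 114.73008671592044
 135 ........................................................
 130 ........................................................
 125 ........................................................
 120 .........................#+.............................
 115 ......................+++#+.............................
 110 ......................####..............................
 105 ......................+.................................
 100 ........................................................
  95 ........................................................
  90 .......................#................................
  85 ......................+#................................
  80 .......................#+...............................
  75 .......................#+...............................
  70 .......................#+...............................
  65 .......................##..............................
[... 169 characters left out ...]
..................
  45 ........................#+..............................
  40 ........................##..............................
  35 ........................##..............................
  30 ........................+#..............................
  25 ........................+#..............................
  20 ........................+#.+++..........................
  15 .........................#####............+.............
  10 .........................+++##+++##+++++##+#++#+###+#+##
   5 ............................+###########################
   0 #########....................+++++#++++++++++#+++##+++##
  -5 ########.......................................+........
```

About 86° now, with the fingers behind the rim. I'll ease it past balance.

>>> servo_tool --pt "-1 -0.4 0 0 0" --pt "-1 -0.4 0 0 0" --pt "-1 -0.4 0 0 0" --pt "-1 -0.4 0 0 0" --pt "-1 -0.3 0 0 0" --pt "-1 -0.3 0 0 0" --pt "-1 -0.3 0 0 0" --pt "-1 -0.3 0 0 0" --pt "-1 -0.3 0 0 0" --pt "-1 0 0 0 0" --pt "-1 0 0 0 0" --pt "-1 0 0 0 0"

```text
clock: 17.8
eef_pos: [0.6263, -0.0703, 0.0831]
ee_rot: [0.001, -0.097, 0.995, -0.0]
contact_force: [-0.1, 0.4, 8.2]
opening: 0.0854
grip_force: 3.7
```

```bash
python3 tip.py
```

```text
clk 17.8 mat xy [ 0.016  -0.0085] z 0.08312150695399528 tooly deg 101.18961884838954 F [-0.1179  0.3757  8.1967]
finger face x 25.96276377476324 tip z 116.12150695399528
 135 ........................................................
 130 ........................................................
 125 ........................................................
 120 ............................++.#+.......................
 115 ............................#####.......................
 110 ............................++#+........................
 105 ........................................................
 100 ........................................................
  95 ........................................................
  90 ........................................................
  85 ........................................................
  80 ........................................................
  75 ...........................+............................
  70 ...........................#............................
  65 ...........................#............................

[... 167 characters left out ...]
..................
  45 ..........................#+............................
  40 ..........................#+............................
  35 ..........................#.............................
  30 ..........................#.............................
  25 ..........................#.............................
  20 ..........................##++..........................
  15 .........................+####........+............++...
  10 ..........................++.####+#+#+++###++##+#+##++#+
   5 .........+..................+###########################
   0 ###############+.............#+++++++++.#+##++++#++###++
  -5 ##############+............................+............
```

At about 98° the tips are pressing down on the near wall (8 N). I'll raise 4 mm and push on.

>>> servo_tool --pt "-1 0 0 -0.35 0" --pt "-1 -0.3 0 0 0" --pt "-1 -0.3 0 0 0" --pt "-1 -0.3 0 0 0" --pt "-1 -0.3 0 0 0" --pt "-1 0 0 0 0"

```text
clock: 18.6
eef_pos: [0.6372, -0.068, 0.085]
ee_rot: [-0.0, -0.098, 0.995, 0.0]
contact_force: [-0.4, 0.9, -0.1]
opening: 0.0854
grip_force: 0.0
```

```bash
python3 tip.py
```

```text
clk 18.6 mat xy [ 0.0271 -0.0084] z 0.08500630369427914 tooly deg 101.19061009485529 F [-0.4071  0.8874 -0.1425]
finger face x 37.13307406749072 tip z 118.00630369427914
 135 ........................................................
 130 ........................................................
 125 ........................................................
 120 ..................................++....................
 115 ..............................+####+....................
 110 ..............................+####.....................
 105 ........................................................
 100 ........................................................
  95 ........................................................
  90 ........................................................
  85 ........................................................
  80 ........................................................
  75 ........................................................
  70 ........................................................
  65 ........................................................

[... 167 characters left out ...]
..................
  45 ...........................#............................
  40 ...........................#............................
  35 ...........................+............................
  30 ..........................++............................
  25 ..........................#++...........................
  20 ..........................###+..........................
  15 ..........................+###.............+............
  10 ............................+#+++#+#+#+##+++###+##+##++#
   5 ...+........................+###########################
   0 ##################...........+++++#++++#+++++#+###++#+##
  -5 ##################......................................
```

>>> servo_tool --pt "-1 -0.3 0 0 0" --pt "-1 -0.3 0 0 0" --pt "-1 -0.3 0 0 0" --pt "-1 -0.3 0 0 0" --pt "-1 0 0 0 0" --pt "-1 0 0 0 0" --pt "-1 0 0 0 0"

```text
clock: 19.52
eef_pos: [0.6487, -0.0657, 0.0852]
ee_rot: [-0.0, -0.097, 0.995, 0.0]
contact_force: [0.2, 0.1, 0.7]
opening: 0.0856
grip_force: 0.0
```

```bash
python3 tip.py
```

```text
clk 19.525 mat xy [ 0.0388 -0.0084] z 0.08520034172138449 tooly deg 101.17870710353502 F [0.1571 0.1464 0.7051]
finger face x 48.841171405195944 tip z 118.20034172138449
 135 ........................................................
 130 ........................................................
 125 ........................................................
 120 ........................................................
 115 ........................................................
 110 ........................................................
 105 ........................................................
 100 ........................................................
  95 ........................................................
  90 ........................................................
  85 ........................................................
  80 ........................................................
  75 ........................................................
  70 ........................................................
  65 ........................................................

[... 167 characters left out ...]
..................
  45 ........................................................
  40 ........................................................
  35 ........................................................
  30 ...............................+#+++#####++##+++++++....
  25 ..............................#####################.....
  20 ...............................+.++...+.+++++.++..#.....
  15 ............................+.....................#+....
  10 ...........................##.....................#####+
   5 ..........................+##.....................+#####
   0 ##########################+........................++#++
  -5 ##########################..............................
```

It has gone over and lies flat: the top is at z 28 mm, spanning x_m about 13-125. I'll raise and move clear, then check it against the mat.

>>> servo_tool --pt "-1 0 0 -4 0" --pt "-1 3 0 -4 0" --pt "-1 5 0 -1 0" --pt "-1 6 0 0 0" --pt "-1 6 0 0 0" --pt "-1 6 0 0 0" --pt "-1 0 0 0 0"

```text
clock: 20.45
eef_pos: [0.3902, -0.1163, 0.1758]
ee_rot: [0.0, -0.096, 0.995, -0.0]
contact_force: [1.6, 0.1, 0.1]
opening: 0.0854
grip_force: 0.0
```

```bash
python3 - <<'E'
from h import *
st=bot.read_state(); tcp(st); t=bot.camera('top')
g=cv2.resize(t['frame'][85:285,160:430],None,fx=2.9,fy=2.9,interpolation=cv2.INTER_CUBIC); cv2.imwrite('pics/end.png',cv2.cvtColor(g,cv2.COLOR_RGB2BGR))
for n in ('drained_tray','tray'):
  for r in bot.outline_of(n,t)[:3]:
    c=max(cv2.findContours(r['mask'].astype(np.uint8),0,2)[0],key=cv2.contourArea); b=cv2.boxPoints(cv2.minAreaRect(c)); print(n,r['conf'],b.mean(0),'\n',mf(at_z(t,b,.014)))
for n in ('beaker','wash_bottle','reagent_bottle','staining_jar'): print(n,[np.round(r['box']) for r in bot.spot_in(n,t)[:1]])
E
```

```text
clk 20.45 mat xy [-0.2246 -0.0079] z 0.17575994483868246 tooly deg 101.05137511839072 F [1.5969 0.0643 0.0602]
drained_tray 0.65 [216.6646 175.9418] 
 [[0.1548 0.2501]
 [0.1568 0.0987]
 [0.045  0.0977]
 [0.0439 0.2474]]
tray 0.84 [303.7485 174.0406] 
 [[ 0.1284  0.0713]
 [ 0.1258 -0.0828]
 [ 0.0142 -0.0787]
 [ 0.0175  0.0735]]
tray 0.47 [489.5679 223.0727] 
 [[-0.0643 -0.2677]
 [-0.0354 -0.4472]
 [-0.1366 -0.4588]
 [-0.1642 -0.281 ]]
tray 0.23 [216.7693 176.3462] 
 [[0.1556 0.2524]
 [0.1592 0.0975]
 [0.0425 0.0953]
 [0.0398 0.2484]]
beaker [array([370., 131., 412., 179.])]
wash_bottle [array([166., 231., 232., 264.])]
reagent_bottle [array([391., 213., 423., 240.])]
staining_jar [array([395., 263., 441., 295.])]
```

View pics/end.png

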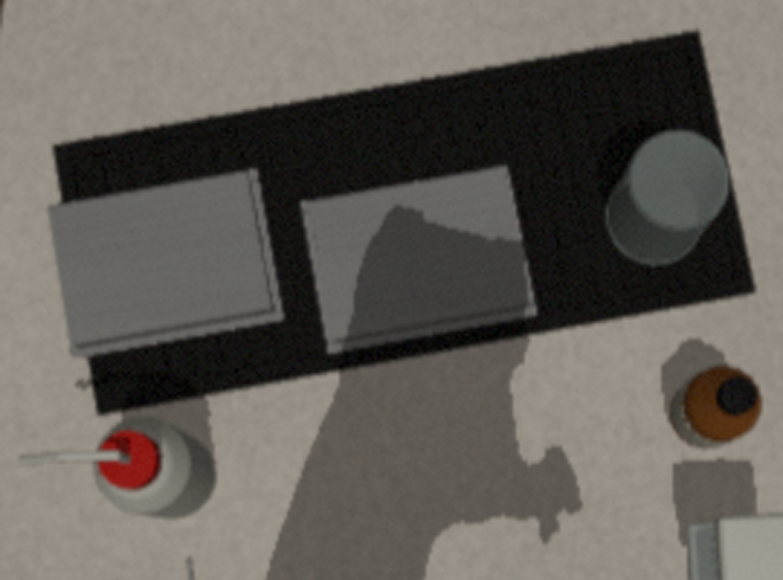

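The picture shows the tray upside down at (300-537, 165-353), wholly on the mat with a dark strip in front of it. The drained tray, beaker and bottles are where they were, and the robot is clear.

```bash
python3 -c "
from station import bot
print(bot.job_done())"
```

```text
the job is handed in; nothing more can be done
None
```

The tray now lies flat, open side down, wholly on the mat with its front rim about 10 mm inside the front edge; nothing else appears to have moved, and the job was handed in at about 20 s.

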